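# Close up the abrasives and open the suction gate before sanding

## Task

Get the bench ready for sanding: with the fingertips only, gently push the drawer of abrasives fully home and push the lid of the polishing-pad box down shut, in either order. Only then push the yellow gate of the dust-suction port fully open by its tab, because suction would pull pads out of an open box. Push, do not slam; take nothing between the fingers, and leave everything else on the bench where it is.

Things in the scene. Friction and masses are not known exactly. Their poses are not given: they have to be found in the camera images.
- chest: low wooden chest, fixed during a run, 180 mm deep (its own x) x 200 mm wide (y) x 90 mm high, open at the front for its one drawer; origin at the centre of its underside; its front looks along its own -x, roughly towards the robot.
- drawer (a joint): how far the drawer of the chest stands out (m): 0 fully home, 0.12 fully out; slides along the chest's own -x as it opens; light friction (about 1.5 N), stays where it is left, stops rigidly at 0.
- drawer_edge (a point): middle of the top edge of the drawer's green front panel, half-way through its thickness. The panel is 12 mm thick, 200 mm wide and 80 mm high (6 to 86 mm above the bench) and has no handle; its outer face lies 6 mm from this point along the chest's own -x. Axes as the chest's; this point is 96 mm plus the drawer value in front of the chest's origin.
- pad_box: dark wooden box of polishing pads, fixed during a run, 140 mm (its own x) x 160 mm (y) x 60 mm high; origin at the centre of its underside. The lid's hinge lies along y on the rim nearest the robot, at x = -70 mm, 61 mm up.
- lid (a joint): angle of the box's lid (rad): 0 shut flat, about 1.57 standing upright, stops at 1.75. Stiff hinge: stays where it is left, about 0.25 N m to move it. The lid is a plain pale wooden plate, 140 mm from hinge to free edge, 160 mm wide, 8 mm thick (shut, its top is 69 mm above the bench). It closes by its free edge swinging away from the robot and down.
- lid_edge (a point): middle of the lid's free edge, half-way through its thickness; x points from hinge to free edge, z out of the lid's outer face (the upper one when shut), y along the hinge.
- port: blue dust-suction port, fixed during a run, 110 mm (its own x) x 240 mm (y), deck 50 mm above the bench, connected to the extractor from below. Origin at the centre of its underside. Its square mouth (70 x 80 mm, 44 mm deep) is centred at x = 0, y = -45 mm in the deck. Two aluminium rails beside the gate reach 60 mm above the bench.
- gate (a joint): how far the yellow slide gate has been pushed open (m): 0 covers the mouth, 0.08 fully open; moves along the port's own +y as it opens; light friction (about 1.5 N), stays where it is left, stops rigidly at 0.08.
- gate_tab (a point): middle of the top edge of the gate's upright yellow tab, 88.5 mm above the bench. The tab is 6 mm thick (along y), 36 mm wide (x) and 34 mm high above the gate plate (top of the plate 54.5 mm above the bench). Axes as the port's; it lies at x = 0, y = -82 mm plus the gate value from the port's origin. To open, push the face of the tab that looks to the port's own -y; behind that face is 35 mm of deck.
- slab: A red-brown marble offcut, 100 x 240 x 20 mm, lying in front of the robot; origin at the centre of its underside. Only standing by, leave it alone.
- sand_block: A cork sanding block, 55 x 100 x 24 mm, lying on the marble slab; origin at the centre of its underside. Only standing by, leave it alone.
- filler_tin: A filler tin with a yellow cap, 86 mm across and 110 mm high; origin at the centre of its underside. Only standing by, leave it alone.
- wax_jar: A wax jar with a steel cap, 70 mm across and 75 mm high; origin at the centre of its underside. Only standing by, leave it alone.
- brush: A brush lying on the bench, along its own x. Only standing by, leave it alone.
- mallet: A hammer lying on the bench, along its own x. Only standing by, leave it alone.

How it is judged:
By the outcome, as a careful person would: the job done as asked, in the order asked, and still so for the second after the job is handed in, with the robot touching nothing.
It also fails if it takes over 69 s, if anything falls off the work surface, if the arm or the gripper's body presses on something with over 40 N, if the wrist force passes 120 N, or if a joint passes its speed limit or range.

## Robot

A 6-joint arm with a two-finger parallel gripper is mounted at the origin on the work surface. World frame = base frame: x ahead of the robot, y to its left, z up, the work surface at z = 0. Lengths are in mm, angles in rad, forces in N, time in s.
With the tool pointing down it reaches from about 225 to 725 mm from the base axis. Payload 3.1 kg.
Tool frame: the origin (TCP) lies midway between the tips of the shut fingers; the grasp point (between the pads) lies pinch_z behind it (pinch_z is the distance from the TCP to the grasp point, in mm); z points along the fingers, y is the line along which they close (so a half turn about z gives the same grasp; the last joint's range is limited). The gripper opens to 85 mm and grips with 20 to 120 N. Pads are 22 mm wide; open, the fingers measure 114 mm over their backs; the gripper's body (76 mm by 85 mm) begins 54 mm behind the grasp point. The pads swing forward as they close: fully open they stand 13 mm farther back than shut.
Start: joints at [1.086, 0.048, 0.099, 1.622, 0, 1.443], TCP at [183.377, 491.925, 231.312] pointing down, gripper open.
Joint ranges: [-2.91, 2.91], [-0.99, 1.94], [-1.21, 1.42], [-2.12, 2.29], [-1.49, 1.47], [-3.14, 3.14]. Speed limits (rad/s): [2.79, 2.79, 3.14, 3.14, 3.14, 3.14].

## Interface

Orientations are given as a unit quaternion [w, x, y, z].
In Python, from workcell import observe, get_image, calibration, close_job, spot_in, outline_of, mark_of, pinch_z gives the robot as it stands.
- The arm moves only by the tool step_arm, never from a script. Its arguments are lists of equal length, an entry for each row: "delta_pos": the shift along the tool's x, y, z in cm, a list of three; "twist": the turn about the tool's z in degrees. In form: {"delta_pos": [[dx, dy, dz], ...], "twist": [twist, ...]}. A call has exactly 10 rows; each row is the pose to reach, as a shift and turn from the pose commanded when the call began, along the tool's axes at that moment; what a row does not reach only later rows make up. A row lasts 1/10 s, in which the tool goes at most 50 mm and 8.59 degrees, less where a joint would pass 70% of its speed; a pose out of reach is approached as far as the arm can. A call with a gripper value outside its range is refused whole. "gripper" is the opening, from 0 (shut) to 1 (fully open), set as the call begins (left out, the last holds). The fingers move at their own pace and stop on an object; "grip_force" is the grip in N (left out, the last holds). Time passes only in rows, so rows that repeat a pose let the fingers close, or fill a call up. It gives the time, the measured TCP pose, the force, the opening and the grip force at its end, in the units of the state.
- observe(): the state, without advancing time (a new reading comes with each control period).
- get_image(name): name is "side" or "top"; returns the picture (480x640x3 uint8, red, green, blue); there is no depth.
- calibration(name): a dict with "fovy" (degrees; the focal length in pixels is half the picture's height over the tangent of half this angle, whatever the lens; pixels are square), "cx", "cy" (the principal point, pixels), "world_to_cam" (4x4, takes a point from world to camera coordinates). Camera axes: x right, y down, z forward; pixel columns grow to the right and rows downward; lengths in mm; the calibration is good to about 2 mm. A picture is of the moment at which its call begins. calibration takes no time and is no camera call.
- close_job(): hands the job in; it is judged then, once.
Trained networks look in the newest picture that a camera, given by its name, has taken for a name from the list of things; names that differ only in an ending like _2 or _b are one class to them, and where a whole thing is asked for, a point or a joint stands for the part that bears it (a point fixed in the world has none). Each returns a list of dicts, best first, with "conf" (0 to 1); they miss things now and then, are a little off and sometimes report something else, mostly with a low value. They report only what shows in the picture. A call takes as long as a camera call.
- spot_in(camera, name): "extent" ([left, top, right, bottom] in pixels, round what is visible of it).
- outline_of(camera, name): "mask" (480x640 bool, what is visible of it) and "extent" ([left, top, right, bottom] in pixels, round what is visible of it).
- mark_of(camera, name): "pixel" ([column, row] in pixels: a listed point, or the origin of a listed thing).
The state is a dict: "clock": time; "qpos": joint angles; "joint_vel": joint speeds; "joint_torque": joint torques, N m; "ee_pos": TCP position; "orientation": TCP orientation; "contact_force": force on the tool from outside, world axes, zero at the start; "wrist_torque": the same for the moment, N m; "grip_width": finger opening in mm; "gripper_force": force on a finger pad.
Only numpy, scipy, OpenCV 4.12 (cv2) and the standard library are available. Lean on these libraries where they do the work, as an engineer would, in place of code of your own. Each camera call takes 0.05 s, during which the arm holds its last target. There are 200 camera calls.

## Working session

There is one attempt and no reset: what is moved stays moved. The work goes in short steps, Python scripts to look and compute and a tool call to move; the robot and the scene stay as the last step left them, time stands still between calls to the robot, and variables do not carry over. Pictures are saved under pics/ and viewed, at most 10 in all, crops included, and the job is handed in when it is done.

Besides the shell and the picture viewer there is one more tool, called after ">>>" as name(argument=value, ...) on one line, values as JSON. step_arm: Moves the arm, as the interface text tells. Its arguments: {"type":"object","properties":{"delta_pos":{"type":"array","items":{"type":"array","items":{"type":"number"}}},"twist":{"type":"array","items":{"type":"number"}},"gripper":{"type":"number"},"grip_force":{"type":"number"}},"required":["delta_pos","twist"]}

```bash
mkdir -p pics; cat > h.py <<'E'
import numpy as np, cv2
from workcell import *
def cam(n):
    c=calibration(n); f=240/np.tan(np.radians(c["fovy"])/2); return f,c["cx"],c["cy"],np.array(c["world_to_cam"])
def onplane(n,px,z):
    f,cx,cy,T=cam(n); R,t=T[:3,:3],T[:3,3]
    d=R.T@np.array([(px[0]-cx)/f,(px[1]-cy)/f,1]); o=-R.T@t
    return o+d*(z-o[2])/d[2]
def proj(n,P):
    f,cx,cy,T=cam(n); p=T[:3,:3]@np.asarray(P,float)+T[:3,3]; return np.array([f*p[0]/p[2]+cx,f*p[1]/p[2]+cy])
E
python3 - <<'E'
from h import *
for n in("side","top"):
    im=get_image(n); cv2.imwrite(f"pics/{n}0.png",im[:,:,::-1])
    c=cam(n); print(n,c[0],c[1],c[2],(-c[3][:3,:3].T@c[3][:3,3]).round(), c[3][:3,:3].round(2).tolist())
    print(calibration(n).keys())
    for k in("chest","drawer_edge","pad_box","lid_edge","port","gate_tab"):
        m=mark_of(n,k)[:2]; print(n,k,[(np.round(q["pixel"]),round(q["conf"],2)) for q in m])
s=observe(); print(s, pinch_z() if callable(pinch_z) else pinch_z)
E
```

```text
side 476.89751541878604 321.774670862335 244.18511299398224 [363. 765. 614.] [[-0.98, -0.18, 0.01], [-0.11, 0.54, -0.84], [0.15, -0.82, -0.55]]
dict_keys(['fovy', 'cx', 'cy', 'world_to_cam'])
side chest [(array([216., 273.]), 0.62), (array([357., 296.]), 0.16)]
side drawer_edge [(array([273., 251.]), 0.64)]
side pad_box [(array([291., 401.]), 0.73), (array([351., 218.]), 0.38)]
side lid_edge [(array([322., 308.]), 0.86)]
side port [(array([353., 217.]), 0.6)]
side gate_tab [(array([357., 171.]), 0.75)]
top 448.98013375851446 319.86381917690227 239.50756669178813 [ 454.  -35. 1040.] [[-0.01, -1.0, 0.01], [-1.0, 0.01, -0.07], [0.07, -0.02, -1.0]]
dict_keys(['fovy', 'cx', 'cy', 'world_to_cam'])
top chest [(array([295., 149.]), 0.61)]
top drawer_edge [(array([290., 204.]), 0.97)]
top pad_box [(array([173., 251.]), 0.9)]
top lid_edge [(array([137., 276.]), 0.6)]
top port [(array([428., 262.]), 0.78)]
top gate_tab [(array([473., 261.]), 0.55)]
{'clock': 0.7, 'qpos': array([1.08616316e+00, 4.79587442e-02, 9.92464144e-02, 1.62199264e+00,
       1.69733405e-05, 1.44299847e+00]), 'joint_vel': array([-0.00059037,  0.00060431,  0.00043114, -0.00178213,  0.00188689,
        0.00034595]), 'joint_torque': array([-1.10150464e-03, -3.38502538e+01,  3.20054126e+01,  7.26509043e-04,
       -3.94343142e-04,  5.92187121e-06]), 'ee_pos': array([183.40028473, 491.93885506, 231.35634556]), 'orientation': array([5.67788675e-06, 1.77472568e-01, 9.84125747e-01, 4.61115262e-05]), 'contact_force': array([-0.27437267,  0.02684539, -0.02036323]), 'wrist_torque': array([0.03473834, 0.02013157, 0.02079315]), 'gripper_force': 0.0, 'grip_width': 85.40866250689645} 18.700000000000003
```

View pics/top0.png

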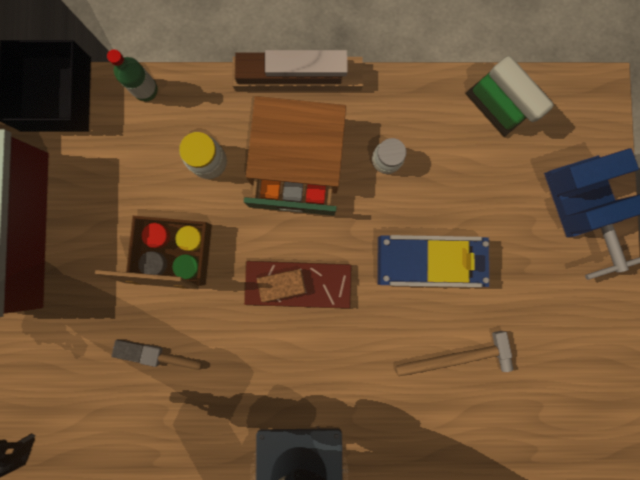

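View pics/side0.png

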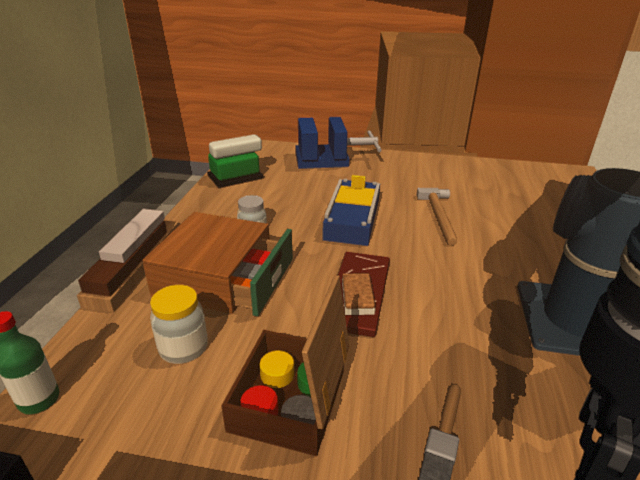

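The top view shows the open drawer's green front at about (290,206), the pad box at (170,250) with its lid near-upright (edge at y≈276), and the port at (433,262) with its tab at (472,261). The side view agrees. I'll zoom in to pick corners.

```bash
python3 - <<'E'
from h import *
a=cv2.imread("pics/top0.png"); b=cv2.imread("pics/side0.png")
def crop(im,x0,y0,w,h,s):
    c=cv2.resize(im[y0:y0+h,x0:x0+w],None,fx=s,fy=s,interpolation=cv2.INTER_CUBIC)
    for i in range(0,w,10): cv2.line(c,(i*s,0),(i*s,6 if i%50 else 14),(255,255,255),1); 
    for j in range(0,h,10): cv2.line(c,(0,j*s),(6,j*s),(255,255,255),1)
    cv2.putText(c,f"{x0},{y0}",(8,26),0,.4,(255,255,255),1); return c
def put(o,c,x,y): o[y:y+c.shape[0],x:x+c.shape[1]]=c
o=np.zeros((600,800,3),np.uint8)
put(o,crop(a,240,90,110,130,4)[:,:400],0,0); put(o,crop(a,90,210,130,80,3),405,0); put(o,crop(a,370,230,130,65,3),405,245)
cv2.imwrite("pics/z1.png",o)
o=np.zeros((600,800,3),np.uint8)
put(o,crop(b,140,205,160,110,2),0,0); put(o,crop(b,220,275,140,180,3),325,0); put(o,crop(b,320,170,70,80,4),0,225)
cv2.imwrite("pics/z2.png",o)
E
```

```text
(no output)
```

View pics/z1.png

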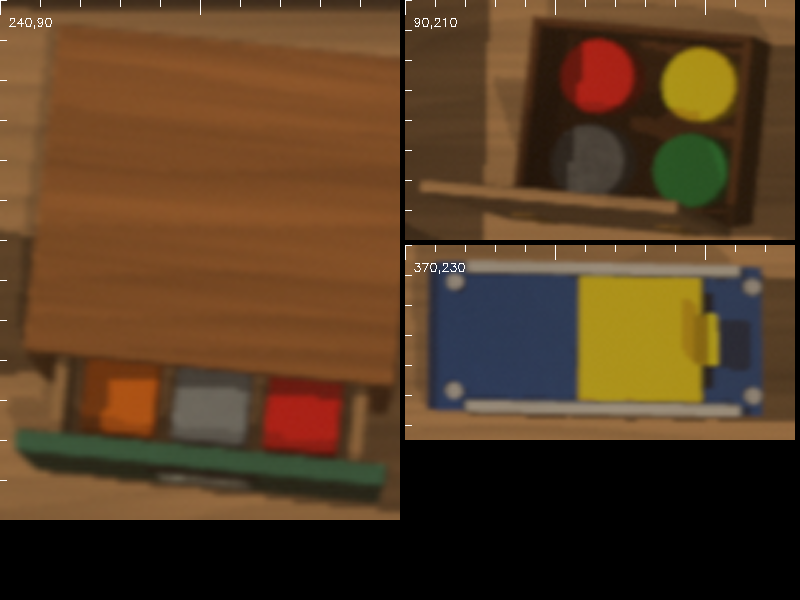

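View pics/z2.png

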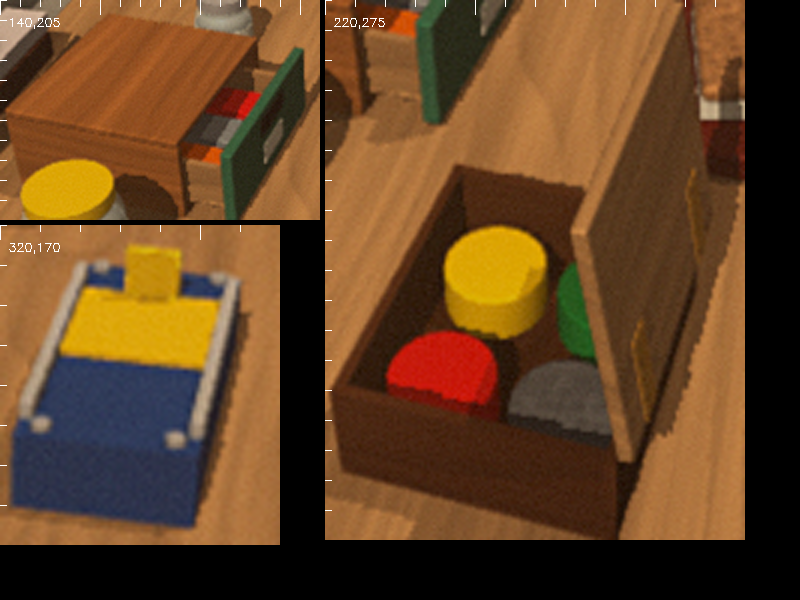

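The crops give clean corners: chest top (253,96)-(346,104)-(339,186)-(246,177), lid edge (95,272)-(181,279), and tab (472,262). Next I'll fit the poses from both views.

```bash
cat > fit.py <<'E'
from h import *
from scipy.optimize import least_squares
def fit(obs,model,x0):
    r=lambda p: np.concatenate([proj(c,model(p,L))-px for c,L,px in obs])
    s=least_squares(r,x0,loss="soft_l1",x_scale=[100,100,.1,.1][:len(x0)] if 0 else 1.0,diff_step=1e-5)
    return s.x, r(s.x).reshape(-1,2).round(1).tolist()
def W(p,v):
    c,s=np.cos(p[2]/100),np.sin(p[2]/100); return np.array([p[0]+c*v[0]-s*v[1],p[1]+s*v[0]+c*v[1],v[2]])
def chest(p,L):
    k,x,y,z=L; return W(p,[x-(p[3] if k=="d" else 0),y,z])
def box(p,L):
    k,a,b,z=L
    if k=="r": return W(p,[a,b,z])
    q=p[3]/100; return W(p,[-70+a*np.cos(q)-z*np.sin(q),b,61+a*np.sin(q)+z*np.cos(q)])  # a along lid, z out of the outer face
def port(p,L): return W(p,L)
C=[("top",("c",90,100,90),(253,96.2)),("top",("c",90,-100,90),(346,104)),("top",("c",-90,100,90),(246.3,177)),("top",("c",-90,-100,90),(338.7,186.2)),
("side",("c",90,100,90),(144,260)),("side",("c",90,-100,90),(194,212.5)),("side",("c",-90,-100,90),(269,224)),("side",("c",-90,100,90),(231.5,276.5)),
("top",("d",-90,100,86),(244.5,197.5)),("top",("d",-90,-100,86),(336.2,206.2)),("top",("d",-102,100,86),(244.5,201.7)),("top",("d",-102,-100,86),(335.5,211.2)),("side",("d",-102,-100,86),(291,230)),("side",("d",-102,100,86),(256,282.5))]
B=[("top",("r",70,80,60),(133.3,216)),("top",("r",70,-80,60),(205.7,222.3)),("top",("r",-70,-80,60),(200,279)),
("top",("l",140,80,4),(95,272.3)),("top",("l",140,-80,4),(180.7,279.2)),("side",("l",140,80,4),(307.3,353)),("side",("l",140,-80,4),(341,278)),
("side",("r",70,80,60),(225,403.3)),("side",("r",70,-80,60),(264.3,330.7)),("side",("r",-70,80,60),(319,423))]
P=[("top",(55,120,50),(380.3,237)),("top",(55,-120,50),(488.7,237.7)),("top",(-55,-120,50),(488.7,286.7)),("top",(-55,120,50),(379,284.3)),
("top",(0,-82,88.5),(472.3,261.7)),("side",(0,-82,88.5),(358.4,176)),("side",(55,120,50),(323.8,221.3)),("side",(-55,120,50),(370,223.8))]
if __name__=="__main__":
    for o,m,x0 in((C,chest,[600,30,0,50]),(B,box,[400,280,0,157]),(P,port,[400,-280,0])):
        x,r=fit(o,m,x0); print(x.round(1),r)
E
python3 fit.py
```

```text
[729.3   1.   -9.2  39.6] [[0.2, 0.5], [-0.7, 1.0], [-1.2, 1.7], [-0.3, 0.7], [-1.5, -1.1], [-0.3, -2.5], [-0.1, -2.1], [-2.1, -1.4], [-0.9, -0.2], [0.6, -0.7], [-1.5, 1.2], [0.8, -0.2], [0.6, -3.0], [-0.1, -0.7]]
[495.8 284.4  -8.6 142.9] [[-0.8, 0.5], [0.1, 0.1], [-0.5, 7.6], [-0.2, 1.7], [0.5, 1.7], [-0.2, -3.3], [-2.1, -5.5], [-2.2, 0.1], [-0.1, -3.2], [-0.1, 4.0]]
[ 470.5 -302.5   -1.8] [[-0.4, -1.0], [-1.1, -0.4], [-0.4, 0.4], [0.8, 1.6], [5.0, -0.1], [0.6, -3.1], [-0.7, 0.0], [-0.0, 2.8]]
```

```bash
cat >> fit.py <<'E'
    B2=[b for b in B if b[1]!=("r",-70,-80,60) and b[1]!=("r",-70,80,60)]
    x,r=fit(B2,box,[495,284,-8,143]); print(x.round(1),r)
    P2=[(c,("g" if L[2]>60 else "p",)+L,px) for c,L,px in P]
    x,r=fit(P2,lambda p,L: W(p,[L[1],L[2]+(p[3] if L[0]=="g" else 0),L[3]]),[470,-302,-2,5]); print(x.round(1),r)
    for t in (90,-30): print(0)
    for n,k,z in(("top","gate_tab",88.5),("side","gate_tab",88.5),("top","drawer_edge",86),("side","drawer_edge",86),("top","pad_box",0),("top","port",0),("top","chest",0),("side","port",0)):
        print(n,k,[onplane(n,m["pixel"],z).round() for m in mark_of(n,k)[:1]])
    g=[(c,px) for c,L,px in P if L[2]>60]; print([onplane(c,px,88.5).round() for c,px in g])
E
python3 fit.py | tail -n +4
```

```text
Traceback (most recent call last):
  File "fit.py", line 26, in <module>
    x,r=fit(o,m,x0); print(x.round(1),r)
        ~~~^^^^^^^^
  File "fit.py", line 5, in fit
    s=least_squares(r,x0,loss="soft_l1",x_scale=[100,100,.1,.1][:len(x0)] if 0 else 1.0,diff_step=1e-5)
  File "fit.py", line 4, in <lambda>
    r=lambda p: np.concatenate([proj(c,model(p,L))-px for c,L,px in obs])
                                ~~~~^^^^^^^^^^^^^^
  File "h.py", line 10, in proj
    f,cx,cy,T=cam(n); p=T[:3,:3]@np.asarray(P,float)+T[:3,3]; return np.array([f*p[0]/p[2]+cx,f*p[1]/p[2]+cy])
              ~~~^^^
  File "h.py", line 4, in cam
    c=calibration(n); f=240/np.tan(np.radians(c["fovy"])/2); return f,c["cx"],c["cy"],np.array(c["world_to_cam"])
ValueError: time passes only in moves, steps and waits
```

```bash
sed -i 's/^def cam/import functools\n@functools.cache\ndef cam/' h.py; python3 fit.py 2>&1| tail -n 15; python3 -c "
from h import *; print(observe()['clock'])"
```

```text
[495.8 284.4  -8.6 142.9] [[-0.8, 0.5], [0.1, 0.1], [-0.5, 7.6], [-0.2, 1.7], [0.5, 1.7], [-0.2, -3.3], [-2.1, -5.5], [-2.2, 0.1], [-0.1, -3.2], [-0.1, 4.0]]
[ 470.5 -302.5   -1.8] [[-0.4, -1.0], [-1.1, -0.4], [-0.4, 0.4], [0.8, 1.6], [5.0, -0.1], [0.6, -3.1], [-0.7, 0.0], [-0.0, 2.8]]
[495.1 285.3  -9.3 142.8] [[-1.0, 0.6], [-0.2, 0.7], [-0.9, 1.7], [-0.2, 2.3], [-0.4, -2.5], [-1.5, -4.8], [-2.2, 0.3], [0.5, -2.9]]
[ 470.4 -303.6   -1.9   12.3] [[0.1, -1.0], [-0.6, -0.2], [0.1, 0.5], [1.2, 1.6], [-0.3, -0.1], [0.1, -1.3], [-0.6, -0.2], [0.1, 2.6]]
0
0
top gate_tab [array([ 470., -375.,   88.])]
side gate_tab [array([ 476., -395.,   88.])]
top drawer_edge [array([595.,  13.,  86.])]
side drawer_edge [array([594.,  10.,  86.])]
top pad_box [array([499., 287.,   0.])]
top port [array([ 471., -301.,    0.])]
top chest [array([737.,   6.,   0.])]
side port [array([ 471., -305.,    0.])]
[array([ 469., -374.,   88.]), array([ 468., -365.,   88.])]
1.1
```

>>> step_arm(delta_pos=[[-2, -0.9, 0.4], [-5, -2.3, 1.1], [-8.5, -3.9, 1.9], [-12, -5.5, 2.7], [-15.5, -7, 3.4], [-19, -8.6, 4.2], [-22.2, -10.1, 4.9], [-24.3, -11, 5.4], [-25.3, -11.5, 5.6], [-25.3, -11.5, 5.6]], twist=[-1, -3, -5, -7, -9, -11, -13, -14.5, -15.1, -15.1], gripper=0)

```text
clock: 2.1
ee_pos: [381.0, 294.5, 174.8]
orientation: [-0.0, 0.048, 0.999, -0.0]
contact_force: [-1.2, 0.3, -0.3]
grip_width: -0.1
gripper_force: 0.0
```

>>> step_arm(delta_pos=[[-0.8, 0, 0], [-1.6, 0, 0], [-2.3, 0, 0], [-2.8, 0, 0], [-3.1, 0, 0], [-3.4, 0, 0], [-3.7, 0, 0], [-4.0, 0, 0], [-4.3, 0, 0], [-4.6, 0, 0]], twist=[0, 0, 0, 0, 0, 0, 0, 0, 0, 0])

```text
clock: 3.1
ee_pos: [426.3, 291.5, 175.4]
orientation: [0.0, 0.047, 0.999, 0.0]
contact_force: [0.1, -0.0, 1.0]
grip_width: -0.2
gripper_force: 0.0
```

>>> step_arm(delta_pos=[[-0.3, 0, 0], [-0.6, 0, 0], [-0.9, 0, 0.1], [-1.2, 0, 0.2], [-1.5, 0, 0.3], [-1.8, 0, 0.4], [-2.1, 0, 0.4], [-2.4, 0, 0.5], [-2.7, 0, 0.6], [-3.0, 0, 0.7]], twist=[0, 0, 0, 0, 0, 0, 0, 0, 0, 0])

```text
clock: 4.1
ee_pos: [456.2, 288.8, 168.2]
orientation: [-0.0, 0.047, 0.999, 0.0]
contact_force: [-2.3, 1.0, 1.9]
grip_width: 0.2
gripper_force: 0.9
```

>>> step_arm(delta_pos=[[-0.5, 0, 0.2], [-0.9, 0, 0.4], [-1.3, 0, 0.6], [-1.7, 0, 0.8], [-2.1, 0, 1.1], [-2.5, 0, 1.35], [-2.9, 0, 1.6], [-3.2, 0, 1.9], [-3.7, 0, 2.3], [-4.1, 0, 2.7]], twist=[0, 0, 0, 0, 0, 0, 0, 0, 0, 0])

```text
clock: 5.1
ee_pos: [497.3, 284.8, 141.0]
orientation: [0.0, 0.047, 0.999, -0.0]
contact_force: [0.1, -0.4, 1.8]
grip_width: -0.1
gripper_force: 0.9
```

>>> step_arm(delta_pos=[[-0.3, 0, 0.35], [-0.6, 0, 0.7], [-0.9, 0, 1.05], [-1.2, 0, 1.4], [-1.4, 0, 1.8], [-1.7, 0, 2.2], [-1.9, 0, 2.6], [-2.1, 0, 3.0], [-2.3, 0, 3.4], [-2.5, 0, 3.8]], twist=[0, 0, 0, 0, 0, 0, 0, 0, 0, 0])

```text
clock: 6.1
ee_pos: [521.7, 282.6, 102.9]
orientation: [-0.0, 0.047, 0.999, -0.0]
contact_force: [-0.9, 0.0, 1.6]
grip_width: -0.1
gripper_force: 0.7
```

Next I'll go down to about z=70, slowing toward the end.

>>> step_arm(delta_pos=[[-0.15, 0, 0.4], [-0.25, 0, 0.8], [-0.35, 0, 1.2], [-0.45, 0, 1.6], [-0.55, 0, 2.0], [-0.6, 0, 2.3], [-0.65, 0, 2.6], [-0.7, 0, 2.8], [-0.7, 0, 3.0], [-0.7, 0, 3.2]], twist=[0, 0, 0, 0, 0, 0, 0, 0, 0, 0])

```text
clock: 7.1
ee_pos: [528.8, 281.9, 71.3]
orientation: [0.0, 0.047, 0.999, -0.0]
contact_force: [1.4, -0.2, 1.2]
grip_width: 0.1
gripper_force: 0.6
```

>>> step_arm(delta_pos=[[0, 0, 0.1], [0, 0, 0.2], [0, 0, 0.25], [0, 0, 0.3], [0, 0, 0.35], [0, 0, 0.4], [0, 0, 0.4], [0, 0, 0.4], [0, 0, 0.4], [0, 0, 0.4]], twist=[0, 0, 0, 0, 0, 0, 0, 0, 0, 0])

```text
clock: 8.1
ee_pos: [528.7, 281.9, 69.0]
orientation: [0.0, 0.047, 0.999, 0.0]
contact_force: [-2.9, -1.4, 7.9]
grip_width: -0.0
gripper_force: 3.7
```

>>> step_arm(delta_pos=[[0, 0, -1.5], [0, 0, -4.5], [-0.3, -2, -6], [-0.8, -5, -6], [-1.5, -9, -6], [-2.2, -13.5, -6], [-3, -18, -6], [-3.6, -22, -6], [-4.1, -25, -6], [-4.3, -26.1, -6]], twist=[0, 0, 0, 0, 0, 0, 0, 0, 0, 0])

```text
clock: 9.1
ee_pos: [547.1, 15.3, 127.6]
orientation: [-0.0, 0.048, 0.999, -0.0]
contact_force: [-0.1, -0.6, 0.7]
grip_width: -0.0
gripper_force: 0.0
```

```bash
python3 - <<'E'
from h import *
for n in("top","side"): cv2.imwrite(f"pics/{n}1.png",get_image(n)[:,:,::-1])
a=cv2.imread("pics/top1.png");b=cv2.imread("pics/side1.png")
o=np.zeros((480,800,3),np.uint8); o[:,:400]=a[:,80:480]; o[:,400:]=b[:,100:500]; cv2.imwrite("pics/c1.png",o)
s=observe(); print(s["ee_pos"],s["contact_force"],s["clock"])
E
```

```text
[547.22559436  16.91593716 127.49880363] [-0.10852359  0.85041166  0.25524955] 9.2
```

View pics/c1.png

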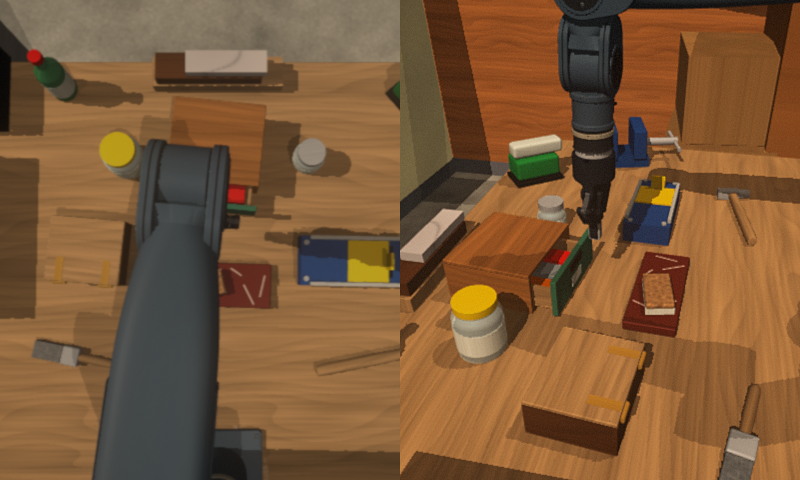

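The lid now lies flat (side view, centred about (590,375) in the composite), and the fingers hang in front of the green panel. Next I'll lower them.

>>> step_arm(delta_pos=[[0, 0, 1], [0, 0, 3], [0, 0, 5], [0, 0, 7], [0, 0, 8], [-0.5, 0, 8.3], [-1.0, 0, 8.3], [-1.4, 0, 8.3], [-1.8, 0, 8.3], [-2.1, 0, 8.3]], twist=[0, 0, 0, 0, 0, 0, 0, 0, 0, 0])

```text
clock: 10.2
ee_pos: [569.4, 15.9, 45.4]
orientation: [0.001, 0.047, 0.999, -0.0]
contact_force: [0.4, -0.3, 0.7]
grip_width: 0.0
gripper_force: 0.0
```

>>> step_arm(delta_pos=[[-0.3, 0, 0], [-0.6, 0, 0], [-0.9, 0, 0], [-1.2, 0, 0], [-1.5, 0, 0], [-1.8, 0, 0], [-2.1, 0, 0], [-2.4, 0, 0], [-2.7, 0, 0], [-3.0, 0, 0]], twist=[0, 0, 0, 0, 0, 0, 0, 0, 0, 0])

```text
clock: 11.2
ee_pos: [598.2, 13.2, 44.4]
orientation: [0.0, 0.047, 0.999, -0.0]
contact_force: [-2.3, -1.0, 2.2]
grip_width: -0.2
gripper_force: 0.0
```

>>> step_arm(delta_pos=[[-0.3, 0, 0], [-0.6, 0, 0], [-0.9, 0, 0], [-1.1, 0, 0], [-1.3, 0, 0], [-1.5, 0, 0], [-1.7, 0, 0], [-1.8, 0, 0], [-1.9, 0, 0], [-2.0, 0, 0]], twist=[0, 0, 0, 0, 0, 0, 0, 0, 0, 0])

```text
clock: 12.2
ee_pos: [617.2, 11.5, 44.3]
orientation: [-0.001, 0.047, 0.999, 0.0]
contact_force: [-4.3, -0.9, 4.2]
grip_width: -0.1
gripper_force: 0.0
```

>>> step_arm(delta_pos=[[-0.1, 0, 0], [-0.2, 0, 0], [-0.25, 0, 0], [-0.3, 0, 0], [-0.35, 0, 0], [-0.4, 0, 0], [-0.4, 0, 0], [-0.4, 0, 0], [-0.4, 0, 0], [-0.4, 0, 0]], twist=[0, 0, 0, 0, 0, 0, 0, 0, 0, 0])

```text
clock: 13.2
ee_pos: [617.0, 11.6, 44.1]
orientation: [-0.005, 0.047, 0.999, 0.0]
contact_force: [-13.2, 1.2, 10.0]
grip_width: 0.1
gripper_force: 0.0
```

>>> step_arm(delta_pos=[[1, 0, 0], [3, 0, 0], [5, 0, -1], [6, 0, -4.5], [6.5, 0, -8.5], [7, -3, -10.5], [7.5, -7, -10.5], [8, -11, -10.5], [8.6, -15.5, -10.5], [9, -20, -10.5]], twist=[0, 0, 0, 0, 0, 0, -1, -2, -3, -4.3])

```text
clock: 14.2
ee_pos: [513.7, -180.8, 149.2]
orientation: [0.001, 0.008, 1.0, 0.0]
contact_force: [1.0, 0.5, -0.5]
grip_width: 0.1
gripper_force: 0.0
```

>>> step_arm(delta_pos=[[0.6, -4, 0], [1.3, -8, 0], [2, -12, 0], [2.7, -16, 0], [3.4, -20, 0], [3.9, -22.5, 0], [4.2, -24.2, 0], [4.2, -24.2, 1], [4.2, -24.2, 2], [4.2, -24.2, 2.5]], twist=[0, 0, 0, 0, 0, 0, 0, 0, 0, 0])

```text
clock: 15.2
ee_pos: [467.1, -418.5, 122.0]
orientation: [-0.001, 0.008, 1.0, 0.002]
contact_force: [0.0, 0.2, 0.9]
grip_width: 0.1
gripper_force: 0.0
```

```bash
python3 - <<'E'
from h import *
for n in("top","side"): cv2.imwrite(f"pics/{n}2.png",get_image(n)[:,:,::-1])
a=cv2.imread("pics/top2.png");b=cv2.imread("pics/side2.png")
o=np.zeros((480,800,3),np.uint8); o[:,:400]=a[:,100:500]; o[:,400:]=b[:,100:500]; cv2.imwrite("pics/c2.png",o)
s=observe(); print(s["ee_pos"],s["contact_force"],s["clock"])
# expected outer top edge ends of the panel if home
for y in(100,-100): 
  c,t=np.cos(-.092),np.sin(-.092); print(proj("top",[729.3-102*c-t*y,1-102*t+c*y,86]), proj("side",[729.3-102*c-t*y,1-102*t+c*y,86]))
print([onplane(n,mark_of(n,"gate_tab")[0]["pixel"],88.5).round() for n in("top","side") if mark_of(n,"gate_tab")])
E
```

```text
[ 466.99170914 -418.4656041   122.2863819 ] [0.39348614 0.16456967 0.03707229] 15.3
[244.82664869 184.60569607] [235.61435861 278.01797557]
[337.8339548  192.73973547] [274.18319907 224.27969114]
[array([ 473., -372.,   88.]), array([ 473., -379.,   88.])]
```

View pics/c2.png

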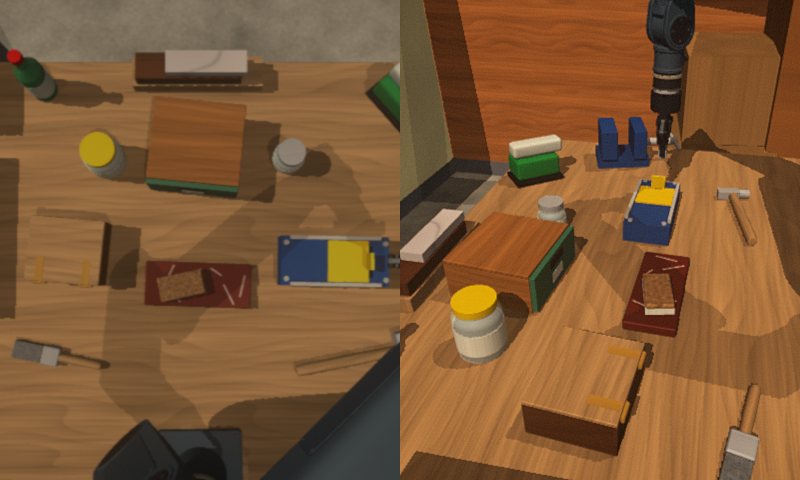

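The drawer is home (green panel against the chest at (195,188)) and the lid is flat. The fingers are behind the yellow tab. I'll lower to z≈66 and push along +y.

>>> step_arm(delta_pos=[[0, 0, 1], [0, 0, 2.5], [0, 0, 4], [0, 0, 5], [-0.1, 0, 5.6], [-0.1, 0.4, 5.6], [-0.1, 0.8, 5.6], [-0.1, 1.2, 5.6], [-0.1, 1.5, 5.6], [-0.1, 1.8, 5.6]], twist=[0, 0, 0, 0, 0, 0, 0, 0, 0, 0])

```text
clock: 16.5
ee_pos: [468.9, -402.9, 69.1]
orientation: [0.0, 0.009, 1.0, -0.001]
contact_force: [0.5, -0.3, -0.6]
grip_width: -0.1
gripper_force: 0.0
```

>>> step_arm(delta_pos=[[0, 0.3, 0], [0, 0.6, 0], [0, 0.9, 0], [0, 1.2, 0], [0, 1.5, 0], [0, 1.8, 0], [0, 2.1, 0], [0, 2.4, 0], [0, 2.7, 0], [0, 3.0, 0]], twist=[0, 0, 0, 0, 0, 0, 0, 0, 0, 0])

```text
clock: 17.5
ee_pos: [469.1, -372.7, 68.3]
orientation: [0.0, 0.009, 1.0, -0.0]
contact_force: [0.2, -1.8, -1.4]
grip_width: 0.0
gripper_force: 0.8
```

>>> step_arm(delta_pos=[[0, 0.3, 0], [0, 0.6, 0], [0, 0.9, 0], [0, 1.2, 0], [0, 1.5, 0], [0, 1.8, 0], [0, 2.1, 0], [0, 2.4, 0], [0, 2.7, 0], [0, 3.0, 0]], twist=[0, 0, 0, 0, 0, 0, 0, 0, 0, 0])

```text
clock: 18.5
ee_pos: [469.7, -342.7, 68.4]
orientation: [0.0, 0.009, 1.0, -0.0]
contact_force: [0.9, -2.1, 0.0]
grip_width: 0.1
gripper_force: 0.8
```

>>> step_arm(delta_pos=[[0, 0.25, 0], [0, 0.45, 0], [0, 0.6, 0], [0, 0.75, 0], [0, 0.9, 0], [0, 1.05, 0], [0, 1.2, 0], [0, 1.35, 0], [0, 1.45, 0], [0, 1.55, 0]], twist=[0, 0, 0, 0, 0, 0, 0, 0, 0, 0])

```text
clock: 19.5
ee_pos: [469.9, -327.4, 68.4]
orientation: [0.0, 0.009, 1.0, -0.0]
contact_force: [1.5, -2.4, 0.2]
grip_width: 0.3
gripper_force: 0.8
```

>>> step_arm(delta_pos=[[0, 0.1, 0], [0, 0.2, 0], [0, 0.3, 0], [0, 0.4, 0], [0, 0.5, 0], [0, 0.6, 0], [0, 0.65, 0], [0, 0.7, 0], [0, 0.7, 0], [0, 0.7, 0]], twist=[0, 0, 0, 0, 0, 0, 0, 0, 0, 0])

```text
clock: 20.5
ee_pos: [470.0, -321.2, 68.4]
orientation: [0.0, 0.009, 1.0, -0.001]
contact_force: [1.1, -4.8, -0.6]
grip_width: 0.2
gripper_force: 2.4
```

>>> step_arm(delta_pos=[[0, 0.1, 0], [0, 0.2, 0], [0, 0.25, 0], [0, 0.3, 0], [0, 0.35, 0], [0, 0.4, 0], [0, 0.4, 0], [0, 0.4, 0], [0, 0.4, 0], [0, 0.4, 0]], twist=[0, 0, 0, 0, 0, 0, 0, 0, 0, 0])

```text
clock: 21.5
ee_pos: [470.0, -321.0, 68.6]
orientation: [-0.0, 0.01, 1.0, -0.005]
contact_force: [1.4, -12.5, -3.4]
grip_width: 0.4
gripper_force: 6.3
```

It has hit a hard stop at 12.5 N. I'll back off, lift and check.

>>> step_arm(delta_pos=[[0, -0.5, 0], [0, -1.5, 0], [0, -3, 0], [0, -4, -1], [0, -4.5, -4], [0, -5, -8], [0, -6, -11], [0, -7, -12], [0, -8, -12], [0, -8, -12]], twist=[0, 0, 0, 0, 0, 0, 0, 0, 0, 0])

```text
clock: 22.5
ee_pos: [468.2, -397.6, 187.2]
orientation: [-0.0, 0.01, 1.0, 0.0]
contact_force: [-0.6, -0.6, -1.0]
grip_width: -0.1
gripper_force: 0.0
```

```bash
python3 - <<'E'
from h import *
for n in("top","side"): cv2.imwrite(f"pics/{n}3.png",get_image(n)[:,:,::-1])
a=cv2.imread("pics/top3.png");b=cv2.imread("pics/side3.png")
o=np.zeros((480,800,3),np.uint8); o[:,:400]=a[:,100:500]; o[:,400:]=b[:,100:500]; cv2.imwrite("pics/c3.png",o)
s=observe(); print(s["ee_pos"],s["contact_force"],s["clock"])
print([onplane(n,mark_of(n,"gate_tab")[0]["pixel"],88.5).round() for n in("top","side")])
E
```

```text
[ 467.80505779 -395.75777465  186.05572456] [ 0.36813779  0.62521083 -0.5019068 ] 22.6
[array([ 465., -304.,   88.]), array([ 476., -314.,   88.])]
```

View pics/c3.png

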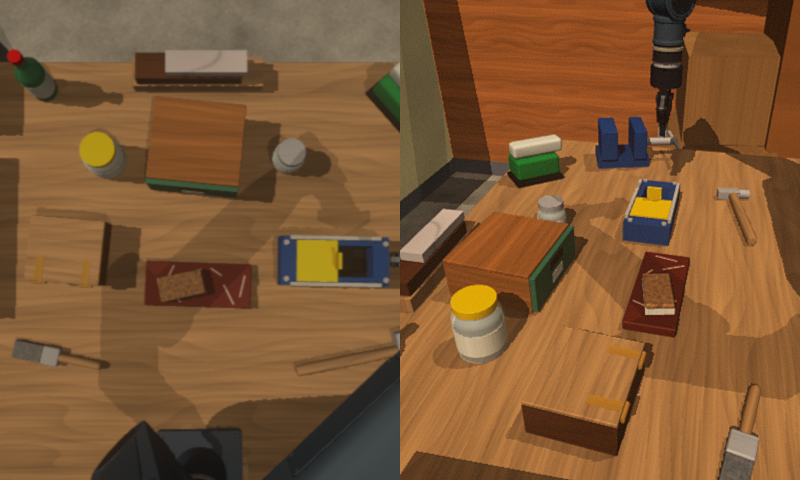

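The gate is open: the dark mouth shows at (357,262) and the tab reads y≈-304, against -305 expected. The drawer and lid are still shut and nothing else has moved.

```bash
python3 -c "
from workcell import *; print(close_job())"
```

```text
the job is handed in; nothing more can be done
None
```

I shut the pad-box lid, pushed the drawer fully home, then pushed the dust gate open to its stop, and handed the job in at about 22.6 s. All three were pushed gently with closed fingertips, and the last pictures show nothing else on the bench moved.

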